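Gauge a module shell and hold it in the test box

ROBOT

A 6-joint arm with a two-finger parallel gripper is mounted at the origin on the work surface. World frame = base frame: x ahead of the robot, y to its left, z up, the work surface at z = 0. Lengths are in m, angles in degrees, forces in N, time in s.
With the tool pointing down it reaches from about 0.25 to 0.725 m from the base axis. Payload 9.7 kg.
Tool frame: the origin (TCP) lies at the very end of the fingers, on their centre line; the grasp point (between the pads) lies grasp_offset behind it (grasp_offset is the distance from the TCP to the grasp point, in m); z points along the fingers, y is the line along which they close (so a half turn about z gives the same grasp; the last joint's range is limited). The gripper opens to 85 mm and grips with 20 to 120 N. Pads are 22 mm wide; open, the fingers measure 114 mm over their backs; the gripper's body (76 mm by 85 mm) begins 54 mm behind the grasp point. The pads swing forward as they close: fully open they stand 13 mm farther back than shut.
Start: joints at [69.385, 4.979, 10.078, 95.1, 0, 90], TCP at [0.194, 0.515, 0.231] pointing down, gripper open.
Joint ranges: [-179.16, 179.16], [-48.56, 103.87], [-65.8, 70.77], [-126.05, 130.52], [-82.76, 87.17], [-180, 180]. Speed limits (degrees/s): [127.2, 127.2, 147.25, 180, 180, 180].

INTERFACE

Orientations are given as [roll, pitch, yaw] about the fixed x, y, z axes, in that order (R = Rz(yaw) Ry(pitch) Rx(roll)).
In Python, from workcell import get_obs, camera, calibration, job_done, recognise, cut_out, mark_of, grasp_offset gives the robot as it stands.
- The arm moves only by the tool servo_tool, never from a script. Its argument "moves" is a list of rows, each a list of 3 entries, a list of its own where there are three numbers: the turn, a rotation vector about the tool's x, y, z in degrees, then the shift along the tool's x, y, z in m, then the opening in per cent of the stroke, from 0 (shut) to 100 (fully open). In form: [[[ax, ay, az], [x, y, z], claw], ...]. A call has 1 to 12 rows; each row shifts and turns the commanded pose from where the row before left it, along the tool's axes as they then stand; what a row does not reach is not made up. A row lasts 1/10 s, in which the tool goes at most 50 mm and 8.59 degrees, less where a joint would pass 70% of its speed; a pose out of reach is approached as far as the arm can. A call is refused whole if a number of a shift passes 0.05 or a number of a turn 8.59, either way. A call with a gripper value outside its range is refused whole. The fingers move at their own pace and stop on an object; "force" is the grip in N (left out, the last holds). Time passes only in rows, so rows that do not move let the fingers close. It gives the time, the measured TCP pose, the force, the opening and the grip force at its end, in the units of the state.
- get_obs(): the state, without advancing time (a new reading comes with each control period).
- camera(name): name is "scene" or "top"; returns (picture, depth): 480x640x3 uint8, red, green, blue; 480x640 float32, m along the optical axis (not along the pixel's ray), 0 where there is no reading.
- calibration(name): a dict with "camera_matrix" (3x3 intrinsics, pixels), "dist" ([k1, k2, p1, p2, k3] as OpenCV has them; the pictures are not rectified), "R" (3x3) and "t" (3): a world point X has camera coordinates R X + t. Camera axes: x right, y down, z forward; pixel columns grow to the right and rows downward; lengths in m; the calibration is good to about 2 mm. A picture is of the moment at which its call begins. calibration takes no time and is no camera call.
- job_done(): hands the job in; it is judged then, once.
Trained networks look in the newest picture that a camera, given by its name, has taken for a name from the list of things; names that differ only in an ending like _2 or _b are one class to them, and where a whole thing is asked for, a point or a joint stands for the part that bears it (a point fixed in the world has none). Each returns a list of dicts, best first, with "score" (0 to 1); they miss things now and then, are a little off and sometimes report something else, mostly with a low value. They report only what shows in the picture. A call takes as long as a camera call. They do not tell look-alikes from the thing itself.
- recognise(name, camera): "xyz" ([x, y, z] in m, in the coordinates of the camera as it stood for that picture, good to about 4 mm: the middle of the surface that is visible of it).
- cut_out(name, camera): "mask" (480x640 bool, what is visible of it).
- mark_of(name, camera): "xyz" ([x, y, z] in m, in the coordinates of the camera as it stood for that picture, good to about 4 mm: a listed point, or the origin of a listed thing).
The state is a dict: "time": time; "q": joint angles; "qd": joint speeds; "joint_efforts": joint torques, N m; "ee_pos": TCP position; "tcp_rot": TCP orientation; "wrist_force": force on the tool from outside, world axes, zero at the start; "torque": the same for the moment, N m; "opening": finger opening in m; "grasp_force": force on a finger pad.
Only numpy, scipy, OpenCV 4.12 (cv2) and the standard library are available. Lean on these libraries where they do the work, as an engineer would, in place of code of your own. Each camera call takes 0.05 s, during which the arm holds its last target. There are 200 camera calls.

TASK

Of the two aluminium shells, take the thin-walled one and slide it fully home, down to the foot, over the flat gauge plug to check its fit. Then draw it off, pass it upright down through the slot in the top of the test box until about half of its height is below the top, and finish still holding it there in the gripper, still and centred, hanging free without resting on the box or pressing hard against the slot. Leave the other shell and all else on the bench where they are.

Things in the scene. Friction and masses are not known exactly. Their poses are not given: they have to be found in the camera images.
- thin_shell: thin-walled open-ended rectangular aluminium tube (the shell of a small module) standing upright on the bench: outside 24 mm along its x, 40 mm along its y, 90 mm high along its z; walls 3 mm, so the through opening is 18 x 34 mm; 85 g give or take 30 percent. Origin: centre of its underside, z up. The same after a half turn.
- thick_shell: the same 24 x 40 x 90 mm upright aluminium tube with 6 mm walls (opening 12 x 28 mm), which the gauge does not enter. Stays standing where it is. Origin: centre of its underside.
- gauge_seat (a point): centre of the upper face of the gauge's foot. The gauge is fixed to the bench: a dark steel foot 60 x 60 mm, 12 mm thick, with an upright bright steel flat plug 15 mm along x, 31 mm along y, standing 45 mm above this point, its top rounded (radius 7.5 mm). x and y are the plug's thin and wide directions, z up. A shell that is fully home rests with its lower end on this face.
- slot (a point): centre of the slot in the top of the test box, at the level of the top face, 100 mm above the bench. Slot: 26 mm along this frame's x, 43 mm along its y, straight through the 8 mm thick grey top, with a 3 mm chamfer round the upper mouth; z up. The fixed box is 140 mm (x) by 160 mm (y) with clear walls; inside, below the slot, a round copper-coloured sensor head whose top is 74 mm below this point.
- test_box: the test box itself; its origin is the centre of its underside, on the bench, 100 mm below the slot's centre, axes as the slot's. Fixed to the bench.
- terminal_block: white terminal block, 40 x 18 x 18 mm; a bystander to leave alone. Origin: centre of its underside.
- heat_sink: finned aluminium heat sink, 50 x 40 x 25 mm; a bystander to leave alone. Origin: centre of its underside.
- reel: empty black reel standing on its flange, 54 mm across, 32 mm high; a bystander to leave alone. Origin: centre of its underside.
- screwdriver: screwdriver about 170 mm long, lying; a bystander to leave alone. Origin: on its axis, lying on the bench.
- multimeter: hand-held multimeter lying on its back, 150 x 75 x 40 mm; a bystander to leave alone. Origin: centre of its underside.
- dish: white plastic dish, 84 mm across, 30 mm high; a bystander to leave alone. Origin: centre of its underside.
- jar: small amber jar with a black cap, 52 mm across, 70 mm high; a bystander to leave alone. Origin: centre of its underside.
Things that resemble listed ones, but are neither listed nor needed, are in the scene too. Leave any blue or green look-alike of the thin_shell alone.

How it is judged:
By the outcome, as a careful person would: the job done as asked, in the order asked, and still so for the second after the job is handed in, while the arm keeps its last pose, push and grip.
It also fails if it takes over 48 s, if anything falls off the work surface, if the arm or the gripper's body presses on something with over 40 N, if the wrist force passes 120 N, or if a joint passes its speed limit or range.

## Working session

There is one attempt and no reset: what is moved stays moved. The work goes in short steps, Python scripts to look and compute and a tool call to move; the robot and the scene stay as the last step left them, time stands still between calls to the robot, and variables do not carry over. Pictures are saved under pics/ and viewed, at most 10 in all, crops included, and the job is handed in when it is done.

Besides the shell and the picture viewer there is one more tool, called as name([rows], argument=value, ...), one row to a line, values as JSON. servo_tool: Moves the arm, as the interface text tells. Its arguments: {"type":"object","properties":{"moves":{"type":"array"},"force":{"type":"number"}},"required":["moves"]}

```bash
mkdir -p pics; cat > h.py <<'E'
import numpy as np, cv2
from workcell import *
def w(name,p):
    c=calibration(name); return np.array(c["R"]).T@(np.array(p)-np.array(c["t"]))
def cloud(name,depth):
    c=calibration(name); K=np.array(c["camera_matrix"]); D=np.array(c["dist"])
    v,u=np.mgrid[0:480,0:640]; uv=np.stack([u,v],-1).reshape(-1,1,2).astype(float)
    n=cv2.undistortPoints(uv,K,D).reshape(480,640,2)
    P=np.concatenate([n*depth[...,None],depth[...,None]],-1)
    return (P-np.array(c["t"]))@np.array(c["R"])
def proj(name,X):
    c=calibration(name); return cv2.projectPoints(np.array(X,float).reshape(-1,1,3),cv2.Rodrigues(np.array(c["R"]))[0],np.array(c["t"],float),np.array(c["camera_matrix"]),np.array(c["dist"]))[0].reshape(-1,2)
E
python3 - <<'E'
from h import *
print(get_obs(), grasp_offset)
for n in ("scene","top"):
    im,d=camera(n); cv2.imwrite(f"pics/{n}0.png",im[...,::-1]); np.savez(f"{n}0.npz",im=im,d=d)
    c=calibration(n); print(n,"cam at",-np.array(c["R"]).T@np.array(c["t"]))
    for o in ("thin_shell","thick_shell","gauge_seat","slot","test_box"):
        for r in mark_of(o,n)[:5]: print(o,round(r["score"],2),w(n,r["xyz"]).round(3),proj(n,w(n,r["xyz"])).round())
E
```

```text
{'time': 0.0, 'q': array([ 6.93861309e+01,  5.01103737e+00,  1.00334191e+01,  9.51006227e+01,
       -4.71642007e-04,  8.99993253e+01]), 'qd': array([ 0.0764313 ,  0.03217669, -0.02634353, -0.11927391,  0.06040888,
        0.0683353 ]), 'joint_efforts': array([-7.31057889e-05, -5.20387101e+01,  4.64802790e+01,  1.65054901e-02,
       -2.75872189e-06,  7.20417773e-06]), 'ee_pos': array([0.1935539 , 0.51455692, 0.23057442]), 'tcp_rot': array([-1.79921759e+02,  4.70720172e-04,  1.59386806e+02]), 'wrist_force': array([-0.62875876,  0.007291  ,  0.00835854]), 'torque': array([-0.03875324, -0.01009719, -0.02234647]), 'grasp_force': 0.0, 'opening': 0.08525235100724486} 0.0187
scene cam at [ 1.22732557 -0.7991638   0.88661545]
thin_shell 0.75 [ 0.454 -0.307 -0.001] [[172. 327.]]
thin_shell 0.73 [ 0.452 -0.225 -0.   ] [[200. 305.]]
thin_shell 0.64 [0.75  0.119 0.002] [[401. 279.]]
thin_shell 0.6 [ 0.357 -0.21   0.   ] [[176. 283.]]
thick_shell 0.67 [ 0.655 -0.247 -0.003] [[262. 356.]]
gauge_seat 0.94 [ 0.6   -0.072  0.012] [[297. 292.]]
gauge_seat 0.44 [ 0.551  0.241 -0.001] [[360. 224.]]
test_box 0.98 [ 0.548  0.242 -0.002] [[359. 224.]]
top cam at [0.36903618 0.01970441 1.35827333]
thin_shell 0.72 [ 0.36  -0.208  0.001] [[392. 325.]]
thin_shell 0.62 [ 0.451 -0.304  0.003] [[423. 295.]]
thin_shell 0.46 [ 0.45  -0.227  0.   ] [[398. 295.]]
thick_shell 0.49 [ 0.656 -0.247  0.004] [[403. 228.]]
gauge_seat 0.9 [ 0.597 -0.075  0.015] [[348. 246.]]
slot 0.59 [0.546 0.242 0.099] [[238. 258.]]
test_box 0.81 [ 0.549  0.248 -0.   ] [[242. 262.]]
```

View pics/scene0.png

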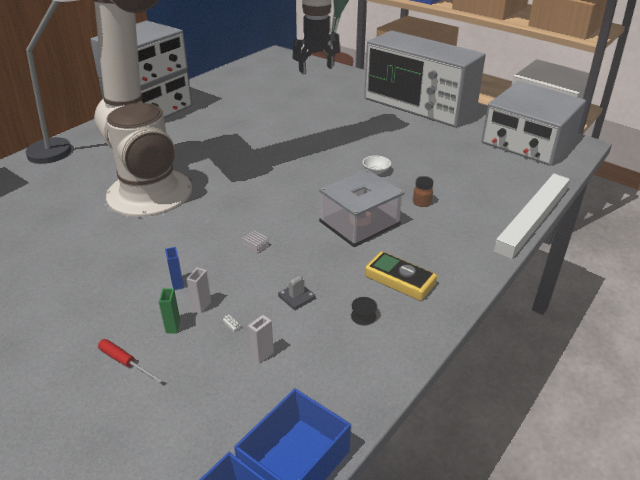

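View pics/top0.png

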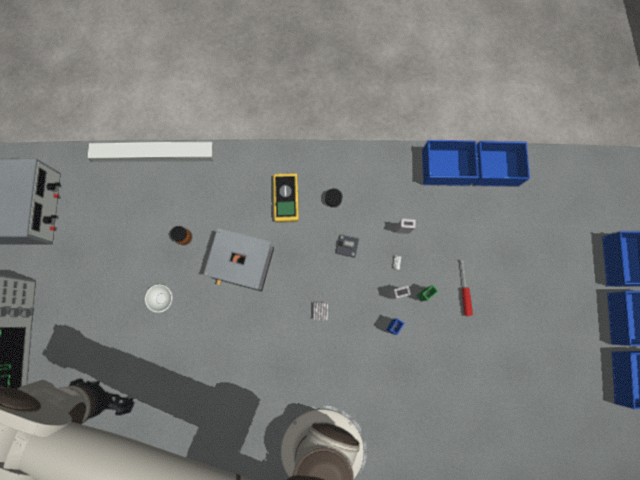

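The scene view shows grey shells at (200,290) and (262,340), the gauge at (296,290) and the box at (360,205). The blue and green look-alikes are at (174,268) and (169,311). Next I'll measure yaws and wall thickness.

```bash
cat > m.py <<'E'
from h import *
out=[]
for n in ("scene","top"):
    z=np.load(f"{n}0.npz"); im,d=z["im"],z["d"]; C=cloud(n,d)
    def rect(nm,xy,r,z0,z1):
        m=(np.hypot(C[...,0]-xy[0],C[...,1]-xy[1])<r)&(C[...,2]>z0)&(C[...,2]<z1)&(d>0)
        P=C[m]
        if len(P)<5: print(n,nm,len(P)); return
        (c,s,a)=cv2.minAreaRect(P[:,:2].astype(np.float32)); 
        print(n,nm,len(P),"c",np.round(c,4),"size",np.round(s,4),"ang",round(a,1),"medz",np.median(P[:,2]).round(4), "mean",P[:,:2].mean(0).round(4))
    rect("A",(.452,-.226),.032,.08,.1)
    rect("B",(.655,-.247),.032,.08,.1)
    rect("foot",(.6,-.073),.05,.006,.02)
    rect("plug",(.6,-.073),.03,.04,.07)
    rect("box",(.548,.242),.13,.09,.115)
    for xy,zc in (((.452,-.226),.06),((.655,-.247),.06),((.6,-.073),.03),((.548,.242),.1)):
        u,v=proj(n,[xy[0],xy[1],zc])[0]; h=26 if zc<.1 else 36
        k=im[int(v)-h:int(v)+h,int(u)-h:int(u)+h]; out.append(cv2.resize(k,(200,200),interpolation=cv2.INTER_CUBIC))
cv2.imwrite("pics/crop.png",np.vstack([np.hstack(out[:4]),np.hstack(out[4:])])[...,::-1])
E
python3 m.py
```

```text
scene A 173 c [ 0.4576 -0.226 ] size [0.0249 0.0435] ang 16.7 medz 0.0873 mean [ 0.4578 -0.2256]
scene B 266 c [ 0.6569 -0.2479] size [0.0432 0.029 ] ang 83.8 medz 0.0879 mean [ 0.657  -0.2486]
scene foot 422 c [ 0.6023 -0.0756] size [0.0623 0.0636] ang 78.1 medz 0.0117 mean [ 0.6089 -0.0837]
scene plug 126 c [ 0.6035 -0.0756] size [0.033 0.017] ang 71.2 medz 0.0506 mean [ 0.6046 -0.0788]
scene box 2116 c [0.5476 0.2444] size [0.1671 0.1491] ang 75.4 medz 0.0996 mean [0.553  0.2373]
top A 53 c [ 0.4559 -0.2223] size [0.0241 0.0381] ang 14.3 medz 0.0885 mean [ 0.4563 -0.2213]
top B 90 c [ 0.6531 -0.2438] size [0.0378 0.025 ] ang 85.8 medz 0.088 mean [ 0.6528 -0.2435]
top foot 300 c [ 0.5973 -0.0746] size [0.0753 0.0709] ang 60.7 medz 0.0106 mean [ 0.5968 -0.0719]
top plug 57 c [ 0.5979 -0.0732] size [0.031  0.0147] ang 77.3 medz 0.0536 mean [ 0.5974 -0.0728]
top box 2621 c [0.5456 0.2465] size [0.1629 0.141 ] ang 75.6 medz 0.0983 mean [0.5447 0.2451]
```

View pics/crop.png

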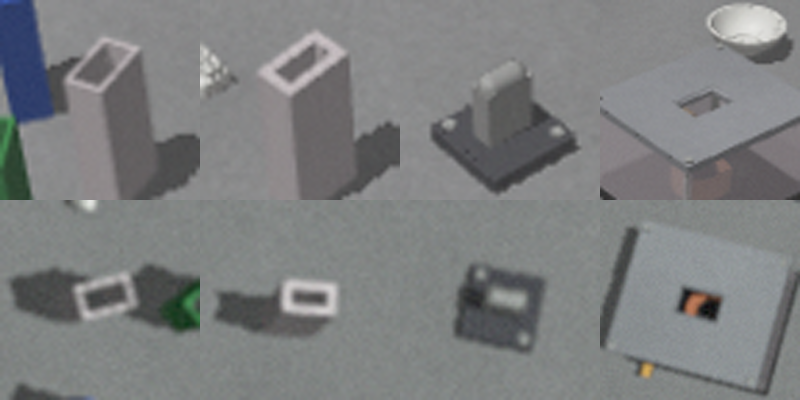

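Shell A, at (.456,-.224), has the visibly thinner rim, so it's the thin one, with yaw ≈ 16°. I'll turn the tool first and then travel.

servo_tool([
  [[0,0,7.6],[0,0,0],60],
  [[0,0,7.6],[0,0,0],60],
  [[0,0,7.6],[0,0,0],60],
  [[0,0,7.6],[0,0,0],60],
  [[0,0,7.6],[0,0,0],60],
  [[0,0,7.6],[0,0,0],60],
  [[0,0,7.6],[0,0,0],60],
])

```text
time: 1.3
ee_pos: [0.1936, 0.5148, 0.2313]
tcp_rot: [-180.0, -0.0, 105.9]
wrist_force: [-0.8, 0.7, 1.1]
opening: 0.0513
grasp_force: 0.0
```

```bash
cat > go.py <<'E'
import sys; from h import *
from scipy.spatial.transform import Rotation as R
s=get_obs(); r=R.from_euler('xyz',s["tcp_rot"],degrees=True).as_matrix()
print("t",s["time"],"pos",s["ee_pos"].round(4),"rot",s["tcp_rot"].round(2),"open",round(s["opening"],4),"F",s["wrist_force"].round(1),"grip",s["grasp_force"])
if len(sys.argv)>3:
    d=r.T@(np.array(sys.argv[1:4],float)-s["ee_pos"]); print("tool shift",d.round(4),"rows",np.abs(d).max()/.05)
E
python3 go.py .4565 -.2245 .231
```

```text
t 1.3 pos [0.1936 0.5148 0.2313] rot [-180.     -0.    105.87] open 0.0513 F [-0.8  0.7  1.1] grip 0.0
tool shift [-7.83e-01  5.07e-02  3.00e-04] rows 15.659792424365826
```

servo_tool([
  [[0,0,0],[-0.0435,0.0028,0],60],
  [[0,0,0],[-0.0435,0.0028,0],60],
  [[0,0,0],[-0.0435,0.0028,0],60],
  [[0,0,0],[-0.0435,0.0028,0],60],
  [[0,0,0],[-0.0435,0.0028,0],60],
  [[0,0,0],[-0.0435,0.0028,0],60],
  [[0,0,0],[-0.0435,0.0028,0],60],
  [[0,0,0],[-0.0435,0.0028,0],60],
  [[0,0,0],[-0.0435,0.0028,0],60],
])

```text
time: 2.2
ee_pos: [0.3271, 0.1442, 0.2316]
tcp_rot: [179.9, -0.0, 106.2]
wrist_force: [1.2, -0.0, -0.0]
opening: 0.0512
grasp_force: 0.0
```

servo_tool([
  [[0,0,0],[-0.0435,0.0028,0],60],
  [[0,0,0],[-0.0435,0.0028,0],60],
  [[0,0,0],[-0.0435,0.0028,0],60],
  [[0,0,0],[-0.0435,0.0028,0],60],
  [[0,0,0],[-0.0435,0.0028,0],60],
  [[0,0,0],[-0.0435,0.0028,0],60],
  [[0,0,0],[-0.0435,0.0028,0],60],
  [[0,0,0],[-0.0435,0.0028,0],60],
  [[0,0,0],[-0.0435,0.0028,0],60],
  [[0,0,0],[0,0,0],60],
  [[0,0,0],[0,0,0],60],
])

```text
time: 3.3
ee_pos: [0.4601, -0.2238, 0.2307]
tcp_rot: [-179.9, -0.1, 106.1]
wrist_force: [0.6, -0.0, 0.3]
opening: 0.0512
grasp_force: 0.0
```

```bash
python3 go.py .4565 -.2245 .12
python3 - <<'E'
from h import *
im,d=camera("scene"); C=cloud("scene",d); np.savez("scene1.npz",im=im,d=d)
u,v=proj("scene",[.456,-.225,.12])[0]; u,v=int(u),int(v)
cv2.imwrite("pics/near.png",cv2.resize(im[v-70:v+70,u-80:u+80],(640,560),interpolation=2)[...,::-1])
E
```

```text
t 3.3 pos [ 0.4601 -0.2238  0.2307] rot [-1.7994e+02 -6.0000e-02  1.0608e+02] open 0.0512 F [ 0.6 -0.   0.3] grip 0.0
tool shift [ 0.0002 -0.0036  0.1107] rows 2.2138841169762054
```

View pics/near.png

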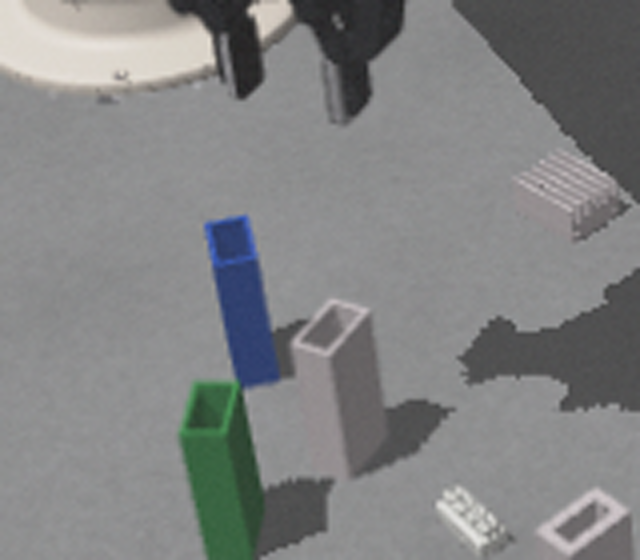

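The gripper hangs over the thin shell, with both fingers in line across its 24 mm side. I'll descend and grip.

servo_tool([
  [[0,0,0],[0,-0.0036,0.04],60],
  [[0,0,0],[0,0,0.04],60],
  [[0,0,0],[0,0,0.04],60],
  [[0,0,0],[0,0,0.034],60],
  [[0,0,0],[0,0,0.02],60],
  [[0,0,0],[0,0,0],60],
  [[0,0,0],[0,0,0],0],
  [[0,0,0],[0,0,0],0],
  [[0,0,0],[0,0,0],0],
  [[0,0,0],[0,0,0],0],
  [[0,0,0],[0,0,0],0],
  [[0,0,0],[0,0,0],0],
], force=50)

```text
time: 4.55
ee_pos: [0.4578, -0.2243, 0.0593]
tcp_rot: [179.9, 0.1, 106.2]
wrist_force: [-1.0, 2.3, 7.5]
opening: 0.0234
grasp_force: 50.0
```

servo_tool([
  [[0,0,0],[0,0,0],0],
  [[0,0,0],[0,0,0],0],
])

```text
time: 4.75
ee_pos: [0.4578, -0.2243, 0.0593]
tcp_rot: [179.8, 0.1, 106.2]
wrist_force: [-0.5, 2.8, 7.8]
opening: 0.0237
grasp_force: 50.0
```

```bash
python3 go.py
```

```text
t 4.75 pos [ 0.4578 -0.2243  0.0593] rot [1.7985e+02 8.0000e-02 1.0620e+02] open 0.0237 F [-0.5  2.8  7.8] grip 50.042468905448914
```

servo_tool([
  [[0,0,0],[0,0,-0.01],0],
  [[0,0,0],[0,0,-0.03],0],
  [[0,0,0],[0,0,-0.04],0],
  [[0,0,0],[0,0,-0.04],0],
  [[0,0,0],[0,0,0],0],
  [[0,0,7.3],[0,0,0],0],
  [[0,0,7.3],[0,0,0],0],
  [[0,0,7.3],[0,0,0],0],
  [[0,0,7.3],[0,0,0],0],
  [[0,0,0],[0,0,0],0],
])

```text
time: 5.75
ee_pos: [0.4568, -0.2242, 0.1776]
tcp_rot: [180.0, 0.0, 76.9]
wrist_force: [-0.8, 0.1, -1.2]
opening: 0.0232
grasp_force: 49.1
```

```bash
python3 go.py .601 -.0745 .179
```

```text
t 5.75 pos [ 0.4568 -0.2242  0.1776] rot [1.7999e+02 1.0000e-02 7.6870e+01] open 0.0232 F [-0.8  0.1 -1.2] grip 49.0521776676178
tool shift [ 0.1785  0.1064 -0.0015] rows 3.5705402129086643
```

servo_tool([
  [[0,0,0],[0.0357,0.0213,0],0],
  [[0,0,0],[0.0357,0.0213,0],0],
  [[0,0,0],[0.0357,0.0213,0],0],
  [[0,0,0],[0.0357,0.0213,0],0],
  [[0,0,0],[0.0357,0.0213,0],0],
  [[0,0,0],[0,0,0],0],
  [[0,0,0],[0,0,0],0],
])

```text
time: 6.45
ee_pos: [0.601, -0.0735, 0.1768]
tcp_rot: [-179.9, 0.0, 77.3]
wrist_force: [-0.7, -0.3, -0.4]
opening: 0.0231
grasp_force: 49.3
```

```bash
cat > fit.py <<'E'
from h import *
from scipy.optimize import least_squares
def rectfit(C,d,xy,yaw,size,z0,z1,r=.035):
    m=(np.hypot(C[...,0]-xy[0],C[...,1]-xy[1])<r)&(C[...,2]>z0)&(C[...,2]<z1)&(d>0); P=C[m][:,:2]
    hx,hy=size[0]/2,size[1]/2
    def f(p):
        a=np.radians(p[2]); q=P-p[:2]; x=np.abs(q@[np.cos(a),np.sin(a)])-hx; y=np.abs(q@[-np.sin(a),np.cos(a)])-hy
        return np.where((x<0)&(y<0),np.maximum(x,y),np.hypot(np.maximum(x,0),np.maximum(y,0)))*1000
    s=least_squares(f,[*xy,yaw],loss="soft_l1",x_scale=[.001,.001,1],diff_step=1e-4)
    return s.x,len(P),np.abs(f(s.x)).mean()
E
cat > a.py <<'E'
from fit import *
im,d=camera("scene"); C=cloud("scene",d); np.savez("scene2.npz",im=im,d=d)
s=get_obs(); p=s["ee_pos"]; print(s["ee_pos"].round(4),s["tcp_rot"].round(2))
print("held",rectfit(C,d,p[:2],s["tcp_rot"][2]-90,(.024,.040),p[2]-.055,p[2]-.012))
z=np.load("scene0.npz"); C0=cloud("scene",z["d"]); d0=z["d"]
for nm,CC,dd in(("0",C0,d0),("now",C,d)):
    print(nm,"plug",rectfit(CC,dd,(.6035,-.0756),-14,(.015,.031),.017,.047,.03))
    print(nm,"foot",rectfit(CC,dd,(.6035,-.0756),-14,(.060,.060),.002,.009,.055))
print("A0",rectfit(C0,d0,(.4577,-.225),16,(.024,.04),.02,.085))
print("box",rectfit(C0,d0,(.5476,.2444),-14.5,(.14,.16),.088,.1,.13))
u,v=proj("scene",[.6,-.075,.08])[0]; u,v=int(u),int(v)
cv2.imwrite("pics/hov.png",cv2.resize(im[v-70:v+50,u-70:u+70],(700,600),interpolation=2)[...,::-1])
E
python3 a.py
```

```text
[ 0.6006 -0.0743  0.1771] [-1.7997e+02  2.0000e-02  7.7140e+01]
held (array([  0.60031889,  -0.07334075, -13.3688058 ]), 377, np.float64(1.0946256299360086))
0 plug (array([  0.60172739,  -0.07448877, -11.74967397]), 161, np.float64(1.1057039872058232))
0 foot (array([  0.60220473,  -0.07542925, -13.99104799]), 176, np.float64(6.922983106129712))
now plug (array([  0.60166409,  -0.07457492, -12.70588669]), 160, np.float64(1.0820980408202248))
now foot (array([  0.60109275,  -0.0750718 , -15.02697314]), 167, np.float64(6.074958370633172))
A0 (array([ 0.45611832, -0.22461609, 16.23041063]), 527, np.float64(1.2900945822257572))
box (array([  0.54832237,   0.24529803, -14.38386984]), 1279, np.float64(19.66314131492954))
```

View pics/hov.png

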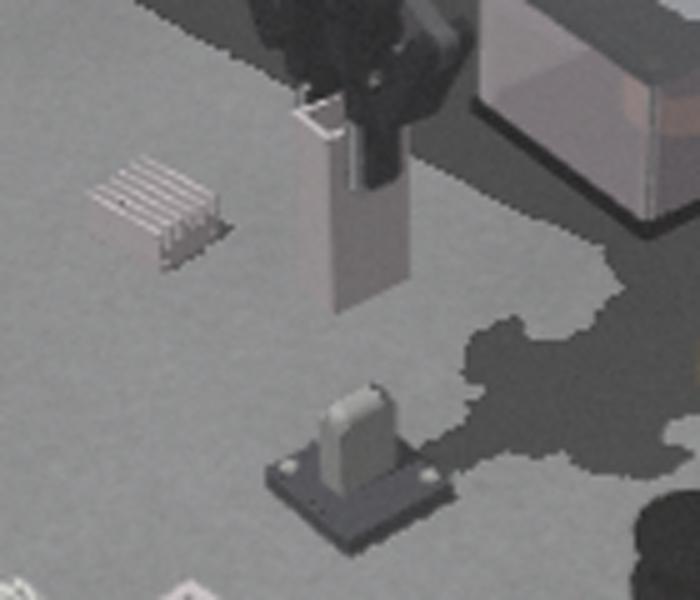

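The held shell and plug are clear in the view, with the shell about 1–1.5 mm off the plug. I'll correct that and descend gently.

servo_tool([
  [[0,0,0],[-0.0009,0.0016,0.02],0],
  [[0,0,0],[0,0,0.025],0],
  [[0,0,0],[0,0,0.01],0],
  [[0,0,0],[0,0,0],0],
  [[0,0,0],[0,0,0],0],
])

```text
time: 7.0
ee_pos: [0.6021, -0.076, 0.1234]
tcp_rot: [179.9, -0.0, 77.0]
wrist_force: [-0.2, 0.6, 0.3]
opening: 0.0235
grasp_force: 49.4
```

```bash
sed -i '/^print("A0\|^print("box/d' a.py; python3 a.py; python3 go.py
```

```text
[ 0.6025 -0.0759  0.1238] [ 1.799e+02 -1.000e-02  7.697e+01]
held (array([  0.60154138,  -0.07591834, -13.30984781]), 337, np.float64(1.017854534145693))
0 plug (array([  0.60172739,  -0.07448877, -11.74967397]), 161, np.float64(1.1057039872058232))
0 foot (array([  0.60220473,  -0.07542925, -13.99104799]), 176, np.float64(6.922983106129712))
now plug (array([  0.60143959,  -0.07489908, -11.69940576]), 159, np.float64(1.002677466468664))
now foot (array([  0.60128845,  -0.07439511, -12.54250249]), 172, np.float64(5.832719038056714))
t 7.05 pos [ 0.6025 -0.0759  0.1238] rot [ 1.799e+02 -1.000e-02  7.697e+01] open 0.0231 F [ 0.2  0.2 -0.3] grip 49.35241341590881
```

servo_tool([
  [[0,0,-0.6],[0.0007,0,0.004],0],
  [[0,0,0],[0,0,0.004],0],
  [[0,0,0],[0,0,0.003],0],
  [[0,0,0],[0,0,0.003],0],
  [[0,0,0],[0,0,0],0],
])

```text
time: 7.55
ee_pos: [0.6021, -0.0747, 0.1077]
tcp_rot: [-179.9, 0.0, 77.6]
wrist_force: [0.5, 0.2, -0.6]
opening: 0.0234
grasp_force: 49.4
```

servo_tool([
  [[0,0,0],[0,0,0.004],0],
  [[0,0,0],[0,0,0.004],0],
  [[0,0,0],[0,0,0],0],
])

```text
time: 7.85
ee_pos: [0.602, -0.0747, 0.0995]
tcp_rot: [-179.9, 0.0, 77.6]
wrist_force: [0.3, -0.2, -0.7]
opening: 0.0232
grasp_force: 49.4
```

It has entered freely. Continuing to the foot.

servo_tool([
  [[0,0,0],[0,0,0.006],0],
  [[0,0,0],[0,0,0.006],0],
  [[0,0,0],[0,0,0.006],0],
  [[0,0,0],[0,0,0.006],0],
  [[0,0,0],[0,0,0.002],0],
  [[0,0,0],[0,0,0.001],0],
  [[0,0,0],[0,0,0],0],
])

```text
time: 8.55
ee_pos: [0.6023, -0.0747, 0.0733]
tcp_rot: [180.0, -0.0, 77.6]
wrist_force: [0.5, 0.2, -0.6]
opening: 0.0234
grasp_force: 49.4
```

servo_tool([
  [[0,0,0],[0,0,0.001],0],
  [[0,0,0],[0,0,0],0],
  [[0,0,0],[0,0,0],0],
])

```text
time: 8.85
ee_pos: [0.6024, -0.0748, 0.0724]
tcp_rot: [180.0, -0.0, 77.6]
wrist_force: [0.4, -0.1, -0.1]
opening: 0.0233
grasp_force: 49.4
```

servo_tool([
  [[0,0,0],[0,0,0.001],0],
  [[0,0,0],[0,0,0],0],
  [[0,0,0],[0,0,0],0],
])

```text
time: 9.15
ee_pos: [0.6024, -0.0748, 0.0715]
tcp_rot: [180.0, -0.0, 77.6]
wrist_force: [-0.4, 0.1, 1.1]
opening: 0.0235
grasp_force: 49.5
```

servo_tool([
  [[0,0,0],[0,0,0.0007],0],
  [[0,0,0],[0,0,0],0],
  [[0,0,0],[0,0,0],0],
])

```text
time: 9.45
ee_pos: [0.6025, -0.0747, 0.0714]
tcp_rot: [179.9, -0.0, 77.6]
wrist_force: [-1.8, 0.8, 6.2]
opening: 0.0235
grasp_force: 50.3
```

It touched the foot at TCP z ≈ 0.0714 (12 mm + 59.4 mm), so the shell is fully home. I'll draw it off.

servo_tool([
  [[0,0,0],[0,0,-0.003],0],
  [[0,0,0],[0,0,-0.007],0],
  [[0,0,0],[0,0,-0.015],0],
  [[0,0,0],[0,0,-0.025],0],
  [[0,0,0],[0,0,-0.03],0],
  [[0,0,0],[0,0,-0.03],0],
  [[0,0,0],[0,0,-0.03],0],
  [[0,0,2.1],[0,0,-0.01],0],
  [[0,0,0],[0,0,0],0],
])

```text
time: 10.35
ee_pos: [0.6031, -0.0749, 0.2238]
tcp_rot: [179.8, -0.0, 75.5]
wrist_force: [-0.4, -0.2, -1.9]
opening: 0.0234
grasp_force: 49.5
```

```bash
python3 go.py .547 .244 .22
cat > slot.py <<'E'
from h import *
def plate(name,im,d,zc=.1):
    C=cloud(name,d); m=(np.abs(C[...,2]-zc)<.008)&(d>0)&(np.hypot(C[...,0]-.548,C[...,1]-.244)<.125)
    cs,hi=cv2.findContours(m.astype(np.uint8),cv2.RETR_CCOMP,cv2.CHAIN_APPROX_NONE)
    c=calibration(name);K=np.array(c["camera_matrix"]);D=np.array(c["dist"]);R=np.array(c["R"]);t=np.array(c["t"]);o=-R.T@t
    for i,k in enumerate(cs):
        if cv2.contourArea(k)<40: continue
        n=cv2.undistortPoints(k.astype(float),K,D).reshape(-1,2); r=np.c_[n,np.ones(len(n))]@R
        P=(o+r*((zc-o[2])/r[:,2])[:,None])[:,:2].astype(np.float32)
        M=cv2.moments(P*1000-np.float32([500,200])); q=cv2.minAreaRect(P)
        print(name,"hole" if hi[0,i,3]>=0 else "outer",len(k),"centroid",(np.array([M["m10"],M["m01"]])/M["m00"]/1000+[.5,.2]).round(4),"rect",np.round(q[0],4),np.round(q[1],4),round(q[2],1))
if __name__=="__main__":
    for n in("scene","top"):
        z=np.load(n+"0.npz"); plate(n,z["im"],z["d"])
E
python3 slot.py
```

```text
t 10.35 pos [ 0.6031 -0.0749  0.2238] rot [ 1.7975e+02 -3.0000e-02  7.5450e+01] open 0.0234 F [-0.4 -0.2 -1.9] grip 49.45403337478638
tool shift [ 0.2945 -0.1344  0.0034] rows 5.890787044916138
scene outer 176 centroid [0.5514 0.2398] rect [0.5518 0.2397] [0.1691 0.1505] 75.1
scene hole 36 centroid [0.5526 0.2381] rect [0.5524 0.239 ] [0.0459 0.028 ] 75.7
top outer 203 centroid [0.5452 0.2452] rect [0.545  0.2457] [0.162  0.1404] 75.7
top hole 46 centroid [0.5444 0.2447] rect [0.5446 0.2449] [0.0474 0.0309] 75.4
```

servo_tool([
  [[0,0,0],[0.0367,-0.01665,0],0],
  [[0,0,0],[0.0367,-0.01665,0],0],
  [[0,0,0],[0.0367,-0.01665,0],0],
  [[0,0,0],[0.0367,-0.01665,0],0],
  [[0,0,0],[0.0367,-0.01665,0],0],
  [[0,0,0],[0.0367,-0.01665,0],0],
  [[0,0,0],[0.0367,-0.01665,0],0],
  [[0,0,0],[0.0367,-0.01665,0],0],
  [[0,0,0],[0,0,0.03],0],
  [[0,0,0],[0,0,0],0],
  [[0,0,0],[0,0,0],0],
])

```text
time: 11.45
ee_pos: [0.5464, 0.2423, 0.1901]
tcp_rot: [-179.9, 0.1, 75.5]
wrist_force: [0.5, -0.3, -0.2]
opening: 0.0232
grasp_force: 49.3
```

```bash
cat > b.py <<'E'
from fit import *
import sys
s=get_obs(); p=s["ee_pos"]; print(s["time"],p.round(4),s["tcp_rot"].round(2))
ims=[]
for n in("scene","top"):
    im,d=camera(n); C=cloud(n,d)
    print(n,"held",rectfit(C,d,p[:2],s["tcp_rot"][2]-90,(.024,.040),p[2]-.055,p[2]-.012))
    u,v=proj(n,[.548,.243,.13])[0]; u,v=int(u),int(v); h=50
    ims.append(cv2.resize(im[v-h:v+h,u-h:u+h],(400,400),interpolation=2))
    if n=="scene":
        K=im.copy(); sc=5; K=cv2.resize(im[v-h:v+h,u-h:u+h],None,fx=sc,fy=sc,interpolation=2)
cv2.imwrite("pics/"+sys.argv[1],np.hstack(ims)[...,::-1])
E
python3 b.py s1.png
```

```text
11.45 [0.5464 0.2423 0.1901] [-1.7991e+02  8.0000e-02  7.5510e+01]
scene held (array([  0.54600698,   0.2428419 , -15.67644149]), 289, np.float64(1.5273248186583155))
top held (array([  0.54327896,   0.24470109, -14.13655807]), 34, np.float64(0.41421887664568147))
```

View pics/s1.png

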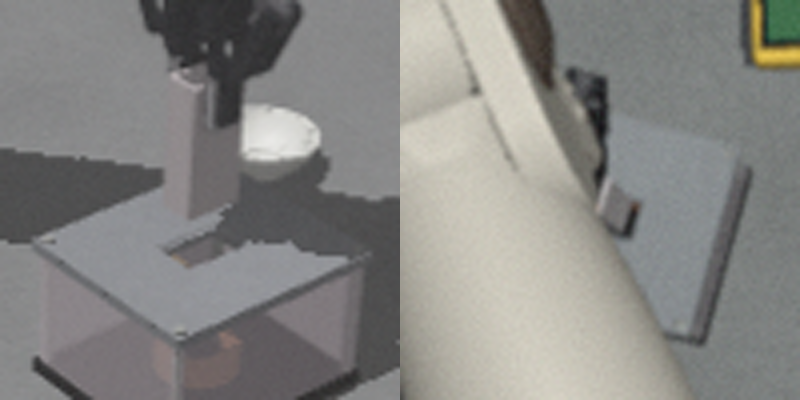

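```bash
cat > g.py <<'E'
from h import *
from scipy.optimize import minimize
from scipy.ndimage import map_coordinates
def outline(p,size,z,k=60):
    a=np.radians(p[2]);hx,hy=size[0]/2,size[1]/2;t=np.linspace(-.92,.92,k)
    q=np.r_[np.c_[t*hx,0*t+hy],np.c_[t*hx,0*t-hy],np.c_[0*t+hx,t*hy],np.c_[0*t-hx,t*hy]]
    return np.c_[q@np.array([[np.cos(a),np.sin(a)],[-np.sin(a),np.cos(a)]])+p[:2],np.full(4*k,z)]
def gfit(n,im,p0,shapes,sig=1.0):
    g=cv2.GaussianBlur(im.astype(np.float32),(0,0),sig)
    G=sum(np.hypot(cv2.Sobel(g[...,i],cv2.CV_32F,1,0),cv2.Sobel(g[...,i],cv2.CV_32F,0,1)) for i in range(3))
    def f(v):
        p=np.array([p0[0]+v[0]/1000,p0[1]+v[1]/1000,p0[2]+v[2]]);s=0
        for sz,z in shapes:
            uv=proj(n,outline(p,sz,z)); s+=np.sqrt(map_coordinates(G,[uv[:,1],uv[:,0]],order=1)).mean()
        return -s
    best=min((minimize(f,[a,b,0],method="Nelder-Mead",options=dict(initial_simplex=np.array([[a,b,0],[a+2,b,0],[a,b+2,0],[a,b,1.5]]))) for a in(-4,0,4) for b in(-4,0,4)),key=lambda r:r.fun)
    v=best.x; return (np.array([p0[0]+v[0]/1000,p0[1]+v[1]/1000,p0[2]+v[2]]).round(4),round(best.fun,2))
for n in("scene","top"):
    im=np.load(n+"0.npz")["im"]
    print(n,"plate",gfit(n,im,(.548,.243,-14.5),[((.14,.16),.1)]))
    print(n,"mouth",gfit(n,im,(.548,.243,-14.5),[((.032,.049),.1)]), gfit(n,im,(.548,.243,-14.5),[((.026,.043),.097)]))
    print(n,"A rim",gfit(n,im,(.4565,-.2245,16.2),[((.024,.04),.09)]))
    print(n,"foot",gfit(n,im,(.602,-.0745,-12.5),[((.06,.06),.012)]))
E
python3 g.py
```

```text
scene plate (array([  0.5475,   0.245 , -14.0571]), np.float64(-13.51))Traceback (most recent call last):
  File "g.py", line 21, in <module>
    print(n,"mouth",gfit(n,im,(.548,.243,-14.5),[((.032,.049),.1)]), gfit(n,im,(.548,.243,-14.5),[((.026,.043),.097)]))
                                                                     ~~~~^^^^^^^^^^^^^^^^^^^^^^^^^^^^^^^^^^^^^^^^^^^^^
  File "g.py", line 16, in gfit
    best=min((minimize(f,[a,b,0],method="Nelder-Mead",options=dict(initial_simplex=np.array([[a,b,0],[a+2,b,0],[a,b+2,0],[a,b,1.5]]))) for a in(-4,0,4) for b in(-4,0,4)),key=lambda r:r.fun)
  File "g.py", line 16, in <genexpr>
    best=min((minimize(f,[a,b,0],method="Nelder-Mead",options=dict(initial_simplex=np.array([[a,b,0],[a+2,b,0],[a,b+2,0],[a,b,1.5]]))) for a in(-4,0,4) for b in(-4,0,4)),key=lambda r:r.fun)
              ~~~~~~~~^^^^^^^^^^^^^^^^^^^^^^^^^^^^^^^^^^^^^^^^^^^^^^^^^^^^^^^^^^^^^^^^^^^^^^^^^^^^^^^^^^^^^^^^^^^^^^^^^^^^^^^^^^^^^^^^
    res = _minimize_neldermead(fun, x0, args, callback, bounds=bounds,
                               **options)
    fxr = func(xr)
    fx = function(np.copy(x), *(wrapper_args + args))
  File "g.py", line 14, in f
    uv=proj(n,outline(p,sz,z)); s+=np.sqrt(map_coordinates(G,[uv[:,1],uv[:,0]],order=1)).mean()
  File "h.py", line 12, in proj
    c=calibration(name); return cv2.projectPoints(np.array(X,float).reshape(-1,1,3),cv2.Rodrigues(np.array(c["R"]))[0],np.array(c["t"],float),np.array(c["camera_matrix"]),np.array(c["dist"]))[0].reshape(-1,2)
ValueError: time passes only in moves, steps and waits
```

```bash
sed -i 's/^from workcell import \*/from workcell import *\nimport functools\nfrom workcell import calibration as _c\ncalibration=functools.lru_cache(None)(_c)/' h.py; python3 g.py; python3 go.py
```

```text
scene plate (array([  0.5475,   0.245 , -14.0571]), np.float64(-13.51))
scene mouth (array([  0.5491,   0.2402, -11.7558]), np.float64(-14.08)) (array([  0.5464,   0.2439, -12.4025]), np.float64(-15.82))
scene A rim (array([ 0.4589, -0.2294, 10.1471]), np.float64(-16.57))
scene foot (array([  0.6091,  -0.0827, -12.2886]), np.float64(-17.77))
top plate (array([  0.5474,   0.2456, -13.7741]), np.float64(-16.46))
top mouth (array([  0.546 ,   0.245 , -13.6886]), np.float64(-20.47)) (array([  0.5464,   0.2454, -15.8535]), np.float64(-24.55))
top A rim (array([ 0.46  , -0.2262, 10.3255]), np.float64(-19.37))
top foot (array([  0.599 ,  -0.0694, -14.1032]), np.float64(-17.68))
t 11.55 pos [0.5474 0.2421 0.1918] rot [ 1.7995e+02 -3.0000e-02  7.5440e+01] open 0.0231 F [ 0.5 -0.  -0.6] grip 49.335989356040955
```

servo_tool([
  [[0,0,-0.3],[0.0015,0.0002,0.014],0],
  [[0,0,0],[0,0,0.013],0],
  [[0,0,0],[0,0,0],0],
  [[0,0,0],[0,0,0],0],
])

```text
time: 11.95
ee_pos: [0.5472, 0.2439, 0.163]
tcp_rot: [-179.9, 0.0, 75.8]
wrist_force: [-0.8, 0.6, -1.2]
opening: 0.0235
grasp_force: 49.3
```

```bash
sed -i 's/\[.548,.243,.13\]/[.548,.243,.11]/; s/h=50/h=28/' b.py; python3 b.py s2.png; python3 go.py
```

```text
11.95 [0.5472 0.2439 0.163 ] [-1.7995e+02  5.0000e-02  7.5770e+01]
scene held (array([  0.54658285,   0.24448101, -13.675009  ]), 281, np.float64(1.374567024667536))
top held (array([  0.54406426,   0.24624359, -14.94941286]), 32, np.float64(0.4924325292737809))
t 12.05 pos [0.5476 0.2442 0.1639] rot [ 1.7999e+02 -1.0000e-02  7.5780e+01] open 0.0233 F [ 0.1 -0.1 -0.4] grip 49.34276103973389
```

View pics/s2.png

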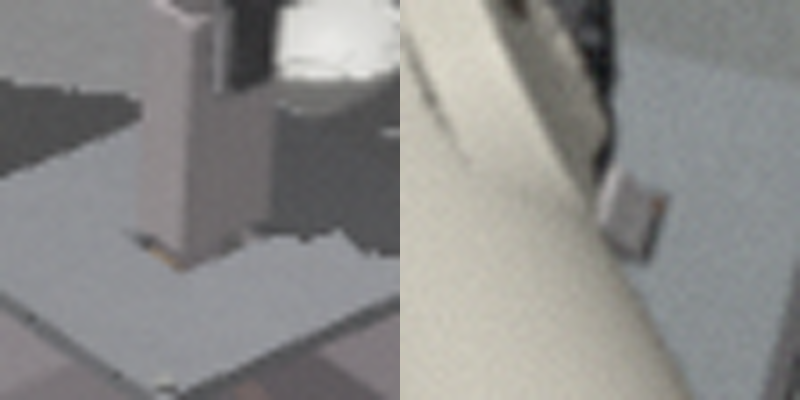

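The shell's lower end is just above the mouth and near centre. The shift needed is about +1 mm in x. I'll lower it gently and watch the force.

servo_tool([
  [[0,0,0],[0,0.001,0.003],0],
  [[0,0,0],[0,0,0.002],0],
  [[0,0,0],[0,0,0.002],0],
  [[0,0,0],[0,0,0],0],
])

```text
time: 12.45
ee_pos: [0.5484, 0.244, 0.1562]
tcp_rot: [-180.0, 0.0, 75.8]
wrist_force: [0.3, -0.1, -0.6]
opening: 0.0235
grasp_force: 49.3
```

servo_tool([
  [[0,0,0],[0,0,0.001],0],
  [[0,0,0],[0,0,0.001],0],
  [[0,0,0],[0,0,0],0],
])

```text
time: 12.75
ee_pos: [0.5484, 0.244, 0.1544]
tcp_rot: [-180.0, 0.0, 75.8]
wrist_force: [0.4, -0.5, -0.2]
opening: 0.024
grasp_force: 49.3
```

servo_tool([
  [[0,0,0],[0,0,0.0015],0],
  [[0,0,0],[0,0,0.0015],0],
  [[0,0,0],[0,0,0.0015],0],
  [[0,0,0],[0,0,0],0],
  [[0,0,0],[0,0,0],0],
])

```text
time: 13.25
ee_pos: [0.5485, 0.244, 0.15]
tcp_rot: [-180.0, 0.0, 75.8]
wrist_force: [-0.3, 0.2, -0.4]
opening: 0.0231
grasp_force: 49.3
```

```bash
for i in 1; do python3 go.py; done; python3 -c "
from h import *; print(get_obs()['torque'])"
```

```text
t 13.25 pos [0.5485 0.244  0.15  ] rot [-179.99    0.     75.79] open 0.0231 F [-0.3  0.2 -0.4] grip 49.34316873550415
[ 0.01605379  0.03252904 -0.02046577]
```

Entered without contact. Now to half depth.

servo_tool([
  [[0,0,0],[0,0,0.004],0],
  [[0,0,0],[0,0,0.004],0],
  [[0,0,0],[0,0,0.004],0],
  [[0,0,0],[0,0,0.004],0],
  [[0,0,0],[0,0,0],0],
])

```text
time: 13.75
ee_pos: [0.5482, 0.2439, 0.1332]
tcp_rot: [-179.9, 0.0, 75.8]
wrist_force: [0.1, 0.4, -0.3]
opening: 0.0233
grasp_force: 49.3
```

servo_tool([
  [[0,0,0],[0,0,0.005],0],
  [[0,0,0],[0,0,0.005],0],
  [[0,0,0],[0,0,0.005],0],
  [[0,0,0],[0,0,0.004],0],
  [[0,0,0],[0,0,0],0],
  [[0,0,0],[0,0,0],0],
])

```text
time: 14.35
ee_pos: [0.5485, 0.244, 0.115]
tcp_rot: [-180.0, 0.0, 75.8]
wrist_force: [1.0, -0.2, -0.4]
opening: 0.0235
grasp_force: 49.3
```

servo_tool([
  [[0,0,0],[0,0.0005,0],0],
  [[0,0,0],[0,0,0],0],
  [[0,0,0],[0,0,0],0],
])

```text
time: 14.65
ee_pos: [0.5491, 0.2439, 0.1153]
tcp_rot: [180.0, -0.0, 75.8]
wrist_force: [0.5, 0.4, -0.4]
opening: 0.0232
grasp_force: 49.3
```

servo_tool([
  [[0,0,0],[0,0.0004,0],0],
  [[0,0,0],[0,0,0],0],
  [[0,0,0],[0,0,0],0],
])

```text
time: 14.95
ee_pos: [0.5494, 0.2438, 0.1151]
tcp_rot: [-180.0, 0.0, 75.8]
wrist_force: [-0.9, 0.5, -1.3]
opening: 0.0231
grasp_force: 49.3
```

servo_tool([
  [[0,0,0],[0,0.0003,0],0],
  [[0,0,0],[0,0,0],0],
  [[0,0,0],[0,0,0],0],
])

```text
time: 15.25
ee_pos: [0.5495, 0.2437, 0.1151]
tcp_rot: [-180.0, 0.0, 75.8]
wrist_force: [-1.2, 0.5, -0.8]
opening: 0.023
grasp_force: 49.5
```

servo_tool([
  [[0,0,0],[0,-0.0015,0],0],
  [[0,0,0],[0,0,0],0],
  [[0,0,0],[0,0,0],0],
])

```text
time: 15.55
ee_pos: [0.5483, 0.2441, 0.1151]
tcp_rot: [180.0, -0.0, 75.8]
wrist_force: [0.2, -0.7, -1.0]
opening: 0.0231
grasp_force: 49.5
```

servo_tool([
  [[0,0,0],[0,-0.0003,0],0],
  [[0,0,0],[0,0,0],0],
  [[0,0,0],[0,0,0],0],
])

```text
time: 15.85
ee_pos: [0.548, 0.2441, 0.1151]
tcp_rot: [180.0, 0.0, 75.8]
wrist_force: [0.5, -0.4, 0.2]
opening: 0.0234
grasp_force: 49.5
```

servo_tool([
  [[0,0,0],[0,-0.0004,0],0],
  [[0,0,0],[0,0,0],0],
  [[0,0,0],[0,0,0],0],
])

```text
time: 16.15
ee_pos: [0.5477, 0.2442, 0.1151]
tcp_rot: [180.0, -0.0, 75.8]
wrist_force: [2.0, 0.1, -1.5]
opening: 0.0231
grasp_force: 49.3
```

servo_tool([
  [[0,0,0],[0,-0.0003,0],0],
  [[0,0,0],[0,0,0],0],
  [[0,0,0],[0,0,0],0],
])

```text
time: 16.45
ee_pos: [0.5477, 0.2442, 0.1151]
tcp_rot: [179.9, -0.0, 75.8]
wrist_force: [4.9, -1.7, -2.6]
opening: 0.0236
grasp_force: 49.2
```

servo_tool([
  [[0,0,0],[0,-0.0003,0],0],
  [[0,0,0],[0,0,0],0],
  [[0,0,0],[0,0,0],0],
])

```text
time: 16.75
ee_pos: [0.5476, 0.2443, 0.1151]
tcp_rot: [179.9, -0.0, 75.8]
wrist_force: [6.4, -1.8, -3.5]
opening: 0.0231
grasp_force: 49.2
```

servo_tool([
  [[0,0,0],[0,0.0016,0],0],
  [[0,0,0],[0.001,0,0],0],
  [[0,0,0],[0,0,0],0],
  [[0,0,0],[0,0,0],0],
])

```text
time: 17.15
ee_pos: [0.5485, 0.2451, 0.115]
tcp_rot: [-180.0, 0.0, 75.8]
wrist_force: [0.1, 1.2, -0.6]
opening: 0.0237
grasp_force: 49.7
```

servo_tool([
  [[0,0,0],[0.0005,0,0],0],
  [[0,0,0],[0,0,0],0],
  [[0,0,0],[0,0,0],0],
])

```text
time: 17.45
ee_pos: [0.5487, 0.2453, 0.115]
tcp_rot: [-180.0, 0.0, 75.8]
wrist_force: [-1.4, -1.0, -0.3]
opening: 0.0234
grasp_force: 49.8
```

servo_tool([
  [[0,0,0],[0.0005,0,0],0],
  [[0,0,0],[0,0,0],0],
  [[0,0,0],[0,0,0],0],
])

```text
time: 17.75
ee_pos: [0.5487, 0.2455, 0.1151]
tcp_rot: [-180.0, 0.1, 75.8]
wrist_force: [-2.7, -3.7, 1.2]
opening: 0.0233
grasp_force: 50.0
```

servo_tool([
  [[0,0,0],[-0.002,0,0],0],
  [[0,0,0],[-0.0012,0,0],0],
  [[0,0,0],[0,0,0],0],
  [[0,0,0],[0,0,0],0],
])

```text
time: 18.15
ee_pos: [0.5483, 0.243, 0.1151]
tcp_rot: [180.0, -0.0, 75.8]
wrist_force: [0.3, 0.8, -0.6]
opening: 0.0234
grasp_force: 49.7
```

servo_tool([
  [[0,0,0],[-0.0005,0,0],0],
  [[0,0,0],[0,0,0],0],
  [[0,0,0],[0,0,0],0],
])

```text
time: 18.45
ee_pos: [0.5481, 0.2424, 0.1151]
tcp_rot: [180.0, -0.0, 75.8]
wrist_force: [0.6, 1.6, -0.5]
opening: 0.0235
grasp_force: 49.7
```

servo_tool([
  [[0,0,0],[-0.0004,0,0],0],
  [[0,0,0],[0,0,0],0],
  [[0,0,0],[0,0,0],0],
])

```text
time: 18.75
ee_pos: [0.5481, 0.2423, 0.1151]
tcp_rot: [180.0, -0.0, 75.8]
wrist_force: [0.5, 2.5, -1.2]
opening: 0.0234
grasp_force: 49.6
```

servo_tool([
  [[0,0,0],[0.002,0.0001,0.0007],0],
  [[0,0,0],[0,0,0],0],
  [[0,0,0],[0,0,0],0],
  [[0,0,0],[0,0,0],0],
  [[0,0,0],[0,0,0],0],
])

```text
time: 19.25
ee_pos: [0.5485, 0.2437, 0.1144]
tcp_rot: [-180.0, 0.0, 75.8]
wrist_force: [0.7, -0.1, -0.4]
opening: 0.0234
grasp_force: 49.7
```

```bash
sed -i 's/h=28/h=45/' b.py; python3 b.py fin.png; python3 go.py
```

```text
19.25 [0.5485 0.2437 0.1144] [-1.800e+02  1.000e-02  7.578e+01]
scene held (array([  0.5538988 ,   0.235567  , -55.76009389]), 174, np.float64(7.135125548668407))
top held (array([  0.5518416 ,   0.22916208, -54.6619859 ]), 109, np.float64(4.239555726316255))
t 19.35 pos [0.5486 0.2438 0.1144] rot [180.     0.    75.78] open 0.0232 F [ 0.1 -0.2 -0.6] grip 49.67194855213165
```

View pics/fin.png

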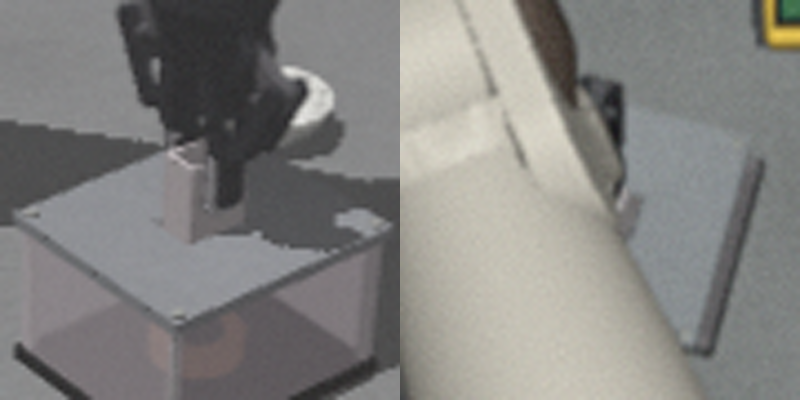

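The shell hangs upright in the slot with about half its height below the top. It's centred between the four contact points I felt, and the wrist force is near zero. Handing in.

```bash
python3 -c "
from workcell import *
print(job_done())"
```

```text
the job is handed in; nothing more can be done
None
```

The thin-walled shell went fully home on the gauge plug, was drawn off, and is now held in the gripper about halfway (45 mm) down the slot, still, centred and hanging free; the job is handed in, at about 19 of the 48 s.

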